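# Pull out the sample drawer and snap the open vial shut

## Robot

A 6-joint arm with a two-finger parallel gripper is mounted at the origin on a cart in front of the work surface, level with it; the furniture and walls round the work are solid. World frame = base frame: x ahead of the robot, y to its left, z up, the work surface at z = 0. Lengths are in mm, angles in rad, forces in N, time in s.
With the tool pointing down it reaches from about 350 to 975 mm from the base axis. Payload 17.4 kg.
Tool frame: the origin (TCP) lies midway between the tips of the shut fingers; the grasp point (between the pads) lies tcp_to_grasp behind it (tcp_to_grasp is the distance from the TCP to the grasp point, in mm); z points along the fingers, y is the line along which they close (so a half turn about z gives the same grasp; the last joint's range is limited). The gripper opens to 85 mm and grips with 20 to 120 N. Pads are 22 mm wide; open, the fingers measure 114 mm over their backs; the gripper's body (76 mm by 85 mm) begins 54 mm behind the grasp point. The pads swing forward as they close: fully open they stand 13 mm farther back than shut.
Start: joints at [1.211, 0.116, 1.442, -0, 1.584, -0.038], TCP at [213.493, 640.354, 231.303] pointing down, gripper open.
Joint ranges: [-2.83, 2.83], [-0.83, 2.19], [0.07, 2.5], [-1.14, 4.28], [0.01, 3], [-2.97, 2.97]. Speed limits (rad/s): [1.89, 1.89, 2.22, 3.14, 3.14, 3.14].

## Interface

Orientations are given as [roll, pitch, yaw] about the fixed x, y, z axes, in that order (R = Rz(yaw) Ry(pitch) Rx(roll)).
In Python, from cell import * gives the robot as it stands.
- The arm moves only by the shell command python3 -m inch 'ROWS' [FORCE]. ROWS is JSON, a list of rows, each an object with "linear": the shift along the tool's x, y, z in cm, a list of three; "dr": the turn, a rotation vector about the tool's x, y, z in degrees, a list of three; "fingers": the finger opening in cm, from 0 to 8.54. In form: [{"linear": [tx, ty, tz], "dr": [wx, wy, wz], "fingers": fingers}, ...]. A call has 1 to 10 rows; each row is the pose to reach, as a shift and turn from the pose commanded when the call began, along the tool's axes at that moment; what a row does not reach only later rows make up. A row lasts 1/8 s, in which the tool goes at most 62.5 mm and 10.7 degrees, less where a joint would pass 70% of its speed; a pose out of reach is approached as far as the arm can. A call with a gripper value outside its range is refused whole. The fingers move at their own pace and stop on an object; FORCE is the grip in N (left out, the last holds). Time passes only in rows, so rows that repeat a pose let the fingers close. It gives the time, the measured TCP pose, the force, the opening and the grip force at its end, in the units of the state.
- get_obs(): the state, without advancing time (a new reading comes with each control period).
- grab_frame(name): name is "scene" or "top" or "wrist"; returns a dict with "image" (420x560x3 uint8, red, green, blue), "K" (3x3 intrinsics, pixels), "extrinsics" (4x4, takes a point from camera to world coordinates); the wrist camera has in their place "T_tool_cam" (4x4, takes a point from camera to tool coordinates, whose origin is the TCP and whose axes are the flange's). Camera axes: x right, y up, looking along -z (the intrinsics and any distortion apply to the point x, -y, -z); pixel columns grow to the right and rows downward; lengths in mm; the calibration is good to about 2 mm. A picture is of the moment at which its call begins: read the wrist's pose just before it. There is no depth.
- job_done(): hands the job in; it is judged then, once.
The state is a dict: "time_s": time; "joint_positions": joint angles; "joint_vel": joint speeds; "tau": joint torques, N m; "tool_pos": TCP position; "eef_rot": TCP orientation; "wrist_force": force on the tool from outside, world axes, zero at the start; "torque": the same for the moment, N m; "finger_gap": finger opening in mm; "gripper_force": force on a finger pad.
Only numpy, scipy, OpenCV 4.12 (cv2) and the standard library are available. Lean on these libraries where they do the work, as an engineer would, in place of code of your own. Each camera call takes 0.05 s, during which the arm holds its last target. There are 200 camera calls.

## Task

Pull the blue-fronted drawer of the small grey sample cabinet all the way out to its stop. Then close the one vial in it whose cap was left standing open, tipping the cap over and pressing it fully shut, and leave the drawer out with all three vials shut and the things standing around where they are.

Things in the scene. Friction and masses are not known exactly. Their poses are not given: they have to be found in the camera images.
- sample_cabinet: small grey steel cabinet standing fixed on the worktop, 250 mm deep (x), 200 wide (y), 146 high, with one drawer; origin at the centre of its underside; its front (a blue drawer front) faces its own -x. A petri dish and a small box stand on its top, 130 mm or more behind its front to their centres.
- sample_drawer (a joint): travel of the drawer in m along the cabinet's own -x: 0 shut, 0.150 out at its stop; starts 0 to 0.025. About 2 N of friction; stays where it is left. The drawer front is 180 mm wide, its edges 14 and 125 mm above the worktop; the drawer's side walls reach 58 mm above the worktop.
- drawer_pull (a point): centre of the black pull tab on the drawer front, 20 mm in front of it, 108 mm above the worktop (38 mm below the cabinet's top); moves with the drawer; axes as the cabinet's. The tab stands out 42 mm, is 16 mm thick across y, 26 mm high, with a lip 24 mm wide, 30 mm high at its free end. Can be pinched from above, the fingers closing across the cabinet's y.
- cap_left (a joint): hinged green cap of the vial at the cabinet's +y end of the rack, rad: 0 shut; starts and must stay shut
- cap_middle (a joint): hinged orange cap of the middle vial, rad: 0 shut (flat on the vial), 1.57 upright, 1.6 its stop; starts open at 0.8 to 1.45. Stiff hinge (0.014 N m): stays where it is left; no latch to overcome. Its hinge is on the side towards the cabinet's back: it opens up and backward, and is closed by pushing its outer face forward (cabinet -x), then down.
- cap_right (a joint): hinged yellow cap of the vial at the cabinet's -y end of the rack, rad: 0 shut; starts and must stay shut
- cap_middle_hinge (a point): hinge line of the orange cap, at the rear of the middle vial's rim, 80 mm above the worktop, 81 mm behind the drawer front; axes as the cabinet's. The cap is a disc 34 mm across, 6 mm thick; shut, its centre lies 19 mm in front of the hinge (-x) and its upper face 4 mm above it; the tip of its thumb lip is 43 mm from the hinge.
- vial_rack: white rack in the drawer, 44 (x) x 124 (y) x 37 mm high, holding three fixed clear vials 42 mm apart in a row along y, the middle one at its centre; origin at the centre of its underside, 22 mm above the worktop, 62 mm behind the drawer front. Stands up to 20 mm off the drawer's middle in y (6 N of friction).
- microscope_1: obstacle: fixed beige microscope with a screen on top at the left, 790 mm high; in world axes it fills about x 0.50 to 0.80, y 0.35 to 0.59 (eyepieces toward the robot at 350 to 450 mm height; the screen, above 540 mm, y 0.21 to 0.59): go round it on the robot's side. Never touch it hard.
- microscope_2: obstacle: fixed beige microscope with a screen on top at the right, 790 mm high; in world axes it fills about x 0.51 to 0.82, y -0.48 to -0.16 (the screen, above 540 mm); its lower parts y -0.40 to -0.16
- petri_1: bystander: 60 mm round petri dish, 14 mm high, on the cabinet's top; origin at its underside
- cover_glass_box: bystander: small box 29x29x15 mm on the cabinet's top; origin at its underside
- slide_box: bystander: blue slide box 92x100x35 mm on the worktop at the left; origin at its underside
- mouse: bystander: black computer mouse 107x58x36 mm at the right; origin at its underside
- vial_4: bystander: sample vial with pale cap, 24 mm across, 54 mm high, at the right; origin at its underside
- petri_3: bystander: 60 mm round petri dish, 14 mm high, at the right; origin at its underside

How it is judged:
By the outcome, as a careful person would: the job done as asked, in the order asked, and still so for the second after the job is handed in, with the robot touching nothing.
It also fails if it takes over 46 s, if anything falls off the work surface, if the arm or the gripper's body presses on something with over 40 N, if the wrist force passes 120 N, or if a joint passes its speed limit or range.

## Working session

There is one attempt and no reset: what is moved stays moved. The work goes in short steps, Python scripts to look and compute and a shell command to move; the robot and the scene stay as the last step left them, time stands still between calls to the robot, and variables do not carry over. Pictures are saved under pics/ and viewed, at most 10 in all, crops included, and the job is handed in when it is done.

```bash
ls; mkdir -p pics; python3 - <<'E'
from cell import *
import cv2,numpy as np
o=get_obs();print({k:np.round(v,3).tolist() for k,v in o.items()})
print(tcp_to_grasp if 'tcp_to_grasp' in globals() else None)
for n in ["scene","top"]:
    f=grab_frame(n);cv2.imwrite(f"pics/{n}0.png",f["image"][:,:,::-1])
    np.savez(f"pics/{n}0.npz",**{k:v for k,v in f.items()})
    print(n,np.round(f["K"],1).tolist(),np.round(f["extrinsics"],3).tolist(),f.keys())
E
```

```text
pics
{'time_s': 0.0, 'joint_positions': [1.211, 0.116, 1.442, -0.0, 1.584, -0.038], 'joint_vel': [-0.001, 0.002, -0.003, -0.001, 0.0, 0.001], 'tau': [-0.003, -73.199, -63.249, -0.0, 0.006, 0.0], 'tool_pos': [213.422, 640.159, 230.525], 'eef_rot': [-3.14, -0.0, 2.82], 'wrist_force': [0.369, -0.198, 0.103], 'torque': [-0.005, 0.021, -0.027], 'gripper_force': 0.0, 'finger_gap': 85.438}
18.700000000000003
scene [[417.7, 0.0, 286.0], [0.0, 417.7, 206.5], [0.0, 0.0, 1.0]] [[0.509, 0.651, -0.563, -159.365], [-0.861, 0.398, -0.317, -410.66], [0.018, 0.646, 0.763, 1108.13], [0.0, 0.0, 0.0, 1.0]] dict_keys(['image', 'K', 'extrinsics'])
top [[391.6, 0.0, 280.9], [0.0, 391.6, 210.2], [0.0, 0.0, 1.0]] [[0.022, 0.999, -0.034, 527.054], [-1.0, 0.022, -0.002, 14.241], [-0.001, 0.034, 0.999, 1566.018], [0.0, 0.0, 0.0, 1.0]] dict_keys(['image', 'K', 'extrinsics'])
```

View pics/scene0.png

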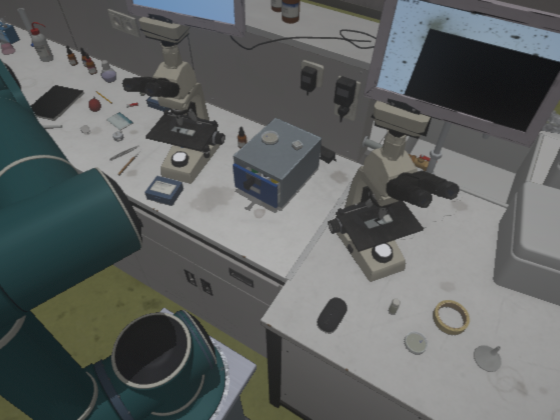

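View pics/top0.png

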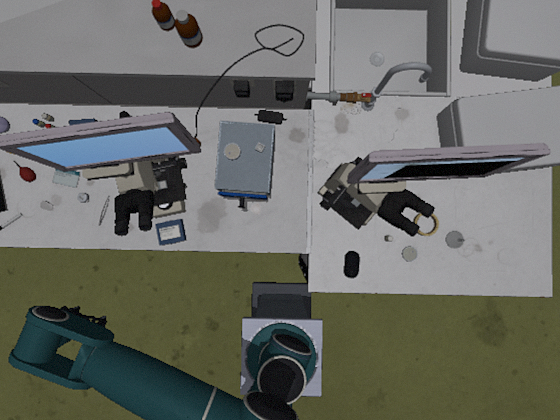

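The scene view shows the cabinet at about (277,163), with its blue front facing the robot. In the top view, the cabinet top spans about (217–274, 121–198) and the tab is near (243,203).

```bash
cat > h.py <<'E'
from cell import *
import cv2,numpy as np
from scipy.spatial.transform import Rotation as Ro
def ray(f,u,v,E=None):
    E=f["extrinsics"] if E is None else E
    K=f["K"];d=np.array([(u-K[0,2])/K[0,0],-(v-K[1,2])/K[1,1],-1.])
    return E[:3,3],E[:3,:3]@d
def onz(f,u,v,z,E=None):
    o,d=ray(f,u,v,E);return o+d*(z-o[2])/d[2]
def pix(f,P,E=None):
    E=f["extrinsics"] if E is None else E
    p=E[:3,:3].T@(np.asarray(P,float)-E[:3,3]);K=f["K"]
    return np.array([K[0,2]+K[0,0]*p[0]/-p[2],K[1,2]-K[1,1]*p[1]/-p[2]])
def tool():
    o=get_obs();T=np.eye(4);T[:3,:3]=Ro.from_euler('xyz',o["eef_rot"]).as_matrix();T[:3,3]=o["tool_pos"];return T
def wrist(name):
    T=tool();f=grab_frame("wrist");f["E"]=T@f["T_tool_cam"]
    cv2.imwrite(f"pics/{name}.png",f["image"][:,:,::-1]);np.savez(f"pics/{name}.npz",**f);return f
def rows(pos,yaw=None,R=None):
    "shift in cm and turn in deg from current measured pose"
    T=tool();R=Ro.from_euler('xyz',[np.pi,0,yaw]).as_matrix() if R is None else R
    return np.round(T[:3,:3].T@(np.asarray(pos)-T[:3,3])/10,2),np.round(np.degrees(Ro.from_matrix(T[:3,:3].T@R).as_rotvec()),1)
E
python3 - <<'E'
from h import *
f=dict(np.load("pics/top0.npz"))
im=f["image"];hsv=cv2.cvtColor(im,cv2.COLOR_RGB2HSV)
roi=np.zeros(im.shape[:2],np.uint8);roi[112:215,205:285]=1
for p in [(245,140),(225,180),(265,180),(240,194),(240,110),(200,225),(243,202)]:print(p,hsv[p[1],p[0]])
m=((hsv[...,0]>95)&(hsv[...,0]<125)&(hsv[...,1]>30)).astype(np.uint8)*roi
m2=((hsv[...,1]>150)&(hsv[...,0]>95)&(hsv[...,0]<125)).astype(np.uint8)*roi
for mm in (m,m2):
    c=max(cv2.findContours(mm,0,2)[0],key=cv2.contourArea);r=cv2.minAreaRect(c);b=cv2.boxPoints(r)
    print(r)
    for q in b: print(q,np.round(onz(f,*q,146),1))
c=cv2.resize(im[110:220,200:290],None,fx=6,fy=5.4,interpolation=cv2.INTER_CUBIC)
c=cv2.resize(im[110:215,200:290],None,fx=5,fy=5,interpolation=cv2.INTER_CUBIC)
cv2.imwrite("pics/c1.png",c[:,:,::-1])
E
```

```text
(245, 140) [104  31 122]
(225, 180) [103  31 117]
(265, 180) [107  33 122]
(240, 194) [108 225 118]
(240, 110) [120   3 157]
(200, 225) [ 30   2 137]
(243, 202) [150  18  14]
((244.6735076904297, 157.24411010742188), (55.22148132324219, 69.56373596191406), 4.39870548248291)
[214.47644 189.80588] [643.9 259.8 146. ]
[219.81174 120.44705] [898.5 247.5 146. ]
[274.87057 124.68234] [887.4  45.8 146. ]
[269.53528 194.04117] [633.   59.4 146. ]
((242.4945526123047, 195.0736846923828), (47.3148193359375, 3.693584442138672), 4.23639440536499)
[218.76535 195.16782] [624.8 243.7 146. ]
[219.03821 191.48431] [638.2 243.1 146. ]
[266.22375 194.97955] [629.3  71.3 146. ]
[265.9509  198.66306] [615.9  72.  146. ]
```

View pics/c1.png

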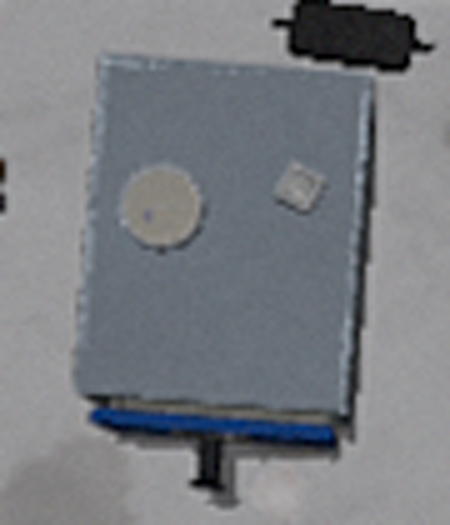

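The crop shows the drawer slightly open. The tab runs from crop (212,432) to (205,490), and the petri dish and box stand well back on the top.

```bash
python3 - <<'E'
from h import *
f=dict(np.load("pics/top0.npz"))
yaw=-0.053
X=np.array([np.cos(yaw),np.sin(yaw),0])
fr=onz(f,200+215/5,110+432/5,120);lip=onz(f,200+205/5,110+488/5,123);print("front",fr,"lip end",lip)
f=dict(np.load("pics/scene0.npz"))
hsv=cv2.cvtColor(f["image"],cv2.COLOR_RGB2HSV)
m=((hsv[...,1]>150)&(hsv[...,0]>95)&(hsv[...,0]<125)).astype(np.uint8);m[:,:225]=0;m[:,330:]=0;m[:130]=0;m[220:]=0
c=max(cv2.findContours(m,0,2)[0],key=cv2.contourArea)
for p in c[:,0]:
    pass
a=cv2.approxPolyDP(c,3,True)[:,0];print([(p.tolist(),np.round(onz(f,*p,125),0).tolist()) for p in a])
for t in ([400,300,230],[530,165,230]): print(rows(t,np.pi+yaw))
E
```

```text
front [624.00793568 158.13595348 120.        ] lip end [582.27557862 164.14627113 123.        ]Traceback (most recent call last):
  File "<stdin>", line 9, in <module>
ValueError: max() iterable argument is empty
```

```bash
python3 - <<'E'
from h import *
f=wrist("w0");print(np.round(f["T_tool_cam"],2).tolist(),f["K"].tolist())
for t in ([400,300,230],[560,163,215]): print(rows(t,np.pi-.053))
E
```

```text
[[-0.0, 0.96, 0.29, 72.08], [1.0, 0.0, -0.0, 0.67], [-0.0, 0.29, -0.96, -142.85], [0.0, 0.0, 0.0, 1.0]] [[331.9113657947432, 0.0, 280.9057104703523], [0.0, 331.9113657947432, 213.81862866974066], [0.0, 0.0, 1.0]]
(array([-28.46, -26.38,   0.1 ]), array([ -0. ,  -0. , -15.4]))
(array([-47.97, -34.31,   1.6 ]), array([ -0. ,  -0. , -15.4]))
```

```bash
python3 -m inch '[{"linear":[-28.5,-26.4,0.1],"dr":[0,0,-15.4],"fingers":6.0},{"linear":[-28.5,-26.4,0.1],"dr":[0,0,-15.4],"fingers":6.0},{"linear":[-28.5,-26.4,0.1],"dr":[0,0,-15.4],"fingers":6.0},{"linear":[-28.5,-26.4,0.1],"dr":[0,0,-15.4],"fingers":6.0},{"linear":[-28.5,-26.4,0.1],"dr":[0,0,-15.4],"fingers":6.0},{"linear":[-28.5,-26.4,0.1],"dr":[0,0,-15.4],"fingers":6.0},{"linear":[-38,-30.4,1],"dr":[0,0,-15.4],"fingers":6.0},{"linear":[-48,-34.3,1.6],"dr":[0,0,-15.4],"fingers":6.0},{"linear":[-48,-34.3,1.6],"dr":[0,0,-15.4],"fingers":6.0},{"linear":[-48,-34.3,1.6],"dr":[0,0,-15.4],"fingers":6.0}]' 60
python3 - <<'E'
from h import *
f=wrist("w1");print(tool()[:3,3],get_obs()["eef_rot"],get_obs()["time_s"])
for P in ([582,164,108],[604,161,123],[624,160,125]):print(pix(f,P,f["E"]))
E
```

```text
time_s: 1.4
tool_pos: [561.9, 160.9, 214.6]
eef_rot: [-3.141, -0.001, 3.087]
wrist_force: [-0.4, 0.8, 0.3]
finger_gap: 59.8
gripper_force: 0.0
[563.63235766 159.08511697 214.02695031] [-3.14014692e+00 -5.62304301e-04  3.08583972e+00] 1.45
[285.64215525 234.81485724]
[283.49335236 268.35905393]
[283.59218938 292.69452895]
```

View pics/w1.png

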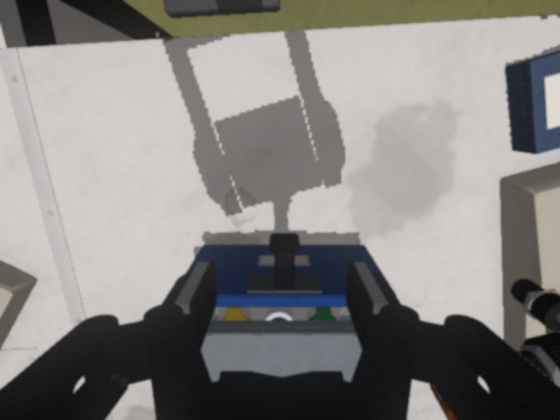

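The wrist view shows the tab between the fingers. Its lip is at (285,236), and the front's top edge runs from about (212,306) to (370,304).

```bash
python3 - <<'E'
from h import *
f=dict(np.load("pics/w1.npz"));E=f["E"]
im=f["image"];hsv=cv2.cvtColor(im,cv2.COLOR_RGB2HSV)
# bright blue top edge strip
m=((hsv[...,0]>100)&(hsv[...,0]<130)&(hsv[...,1]>150)&(hsv[...,2]>130))
m[:285]=0
bot=[(c,np.where(m[:,c])[0].max()) for c in range(225,365,10) if m[:,c].any()]
print(bot)
w=np.array([onz(f,c,r,125,E)[:2] for c,r in bot]);p=np.polyfit(w[:,1],w[:,0],1);print("yaw",-p[0],w[0],w[-1])
g=cv2.cvtColor(im,cv2.COLOR_RGB2GRAY)
for r in (238,244,262):print(r,g[r,262:310].tolist())
print("lip",onz(f,285,236,123,E),"mid",onz(f,285,262,121,E))
E
```

```text
[]Traceback (most recent call last):
  File "<stdin>", line 9, in <module>
IndexError: too many indices for array: array is 1-dimensional, but 2 were indexed
```

```bash
python3 - <<'E'
from h import *
f=dict(np.load("pics/w1.npz"));E=f["E"]
im=f["image"];hsv=cv2.cvtColor(im,cv2.COLOR_RGB2HSV)
print(hsv[294:312:2,260].tolist())
m=(hsv[...,0]>100)&(hsv[...,0]<130)&(hsv[...,1]>150)&(hsv[...,2]>40);m[:285]=0;m[330:]=0
bot=[(c,np.where(m[:,c])[0].max()) for c in range(220,365,10) if m[:,c].any()]
w=np.array([onz(f,c,r,125,E)[:2] for c,r in bot]);p=np.polyfit(w[:,1],w[:,0],1);print(bot,"yaw",-p[0],w[0],w[-1])
g=cv2.cvtColor(im,cv2.COLOR_RGB2GRAY)
for r in (238,244,262):print(r,g[r,262:310].tolist())
print("lip",onz(f,285,236,123,E),"mid",onz(f,285,262,121,E))
E
```

```text
[[111, 141, 76], [110, 178, 102], [110, 185, 117], [110, 181, 120], [110, 185, 120], [109, 185, 116], [110, 118, 108], [120, 5, 100], [50, 7, 105]]
[(220, np.int64(305)), (230, np.int64(305)), (240, np.int64(305)), (250, np.int64(305)), (260, np.int64(305)), (270, np.int64(305)), (280, np.int64(305)), (290, np.int64(305)), (300, np.int64(305)), (310, np.int64(305)), (320, np.int64(306)), (330, np.int64(305)), (340, np.int64(305))] yaw -0.05781266962517756 [632.18555171 108.87495955] [637.46027935 204.24710522]
238 [111, 111, 111, 112, 111, 112, 107, 85, 56, 38, 34, 36, 35, 32, 32, 33, 33, 34, 33, 35, 34, 34, 35, 33, 36, 34, 34, 33, 36, 34, 35, 34, 36, 34, 37, 41, 63, 91, 106, 111, 113, 113, 114, 114, 112, 113, 112, 114]
244 [82, 84, 86, 85, 85, 86, 79, 61, 42, 34, 31, 28, 32, 34, 32, 32, 30, 32, 32, 33, 32, 32, 32, 32, 32, 30, 31, 32, 33, 32, 31, 33, 32, 31, 37, 36, 40, 55, 74, 85, 86, 86, 84, 87, 87, 85, 87, 87]
262 [87, 86, 85, 86, 87, 86, 86, 85, 88, 86, 86, 78, 59, 41, 32, 32, 34, 34, 35, 34, 32, 34, 34, 35, 35, 36, 35, 33, 36, 32, 30, 40, 57, 74, 81, 86, 85, 86, 83, 84, 85, 83, 85, 84, 78, 74, 67, 62]
lip [577.40160861 163.54874724 123.        ] mid [599.62246313 162.41981881 121.        ]
```

```bash
python3 -m inch '[{"linear":[-3.6,0.2,3],"dr":[0,0,0],"fingers":6.0},{"linear":[-3.6,0.2,3],"dr":[0,0,0],"fingers":6.0},{"linear":[-3.6,0.2,3],"dr":[0,0,0],"fingers":6.0}]'
python3 -c "
from h import *
print(rows([600,162,91],np.pi-.056))"
```

```text
time_s: 1.82
tool_pos: [596.1, 163.4, 185.5]
eef_rot: [-3.142, -0.0, 3.089]
wrist_force: [-0.3, -0.4, 0.6]
finger_gap: 59.9
gripper_force: 0.0
(array([-0.4 , -0.12,  9.45]), array([-0. , -0. ,  0.2]))
```

```bash
python3 -m inch '[{"linear":[-0.4,-0.1,4.7],"dr":[0,0,0.2],"fingers":6.0},{"linear":[-0.4,-0.1,9.4],"dr":[0,0,0.2],"fingers":6.0},{"linear":[-0.4,-0.1,9.4],"dr":[0,0,0.2],"fingers":6.0},{"linear":[-0.4,-0.1,9.4],"dr":[0,0,0.2],"fingers":0.8},{"linear":[-0.4,-0.1,9.4],"dr":[0,0,0.2],"fingers":0.8},{"linear":[-0.4,-0.1,9.4],"dr":[0,0,0.2],"fingers":0.8},{"linear":[-0.4,-0.1,9.4],"dr":[0,0,0.2],"fingers":0.8},{"linear":[-0.4,-0.1,9.4],"dr":[0,0,0.2],"fingers":0.8}]' 60
```

```text
time_s: 2.82
tool_pos: [601.4, 161.2, 94.0]
eef_rot: [-3.141, 0.003, 3.085]
wrist_force: [-2.1, -9.0, 10.5]
finger_gap: 15.1
gripper_force: 60.8
```

```bash
python3 -m inch '[{"linear":[0.6,0,0],"dr":[0,0,0],"fingers":0.8},{"linear":[2,0,0],"dr":[0,0,0],"fingers":0.8},{"linear":[3.6,0,0],"dr":[0,0,0],"fingers":0.8},{"linear":[5.2,0,0],"dr":[0,0,0],"fingers":0.8},{"linear":[6.8,0,0],"dr":[0,0,0],"fingers":0.8},{"linear":[8.4,0,0],"dr":[0,0,0],"fingers":0.8},{"linear":[10,0,0],"dr":[0,0,0],"fingers":0.8},{"linear":[11,0,0],"dr":[0,0,0],"fingers":0.8},{"linear":[11.5,0,0],"dr":[0,0,0],"fingers":0.8},{"linear":[11.5,0,0],"dr":[0,0,0],"fingers":0.8}]'
```

```text
time_s: 4.08
tool_pos: [486.4, 167.5, 94.0]
eef_rot: [-3.14, 0.004, 3.085]
wrist_force: [-3.0, -14.6, 13.6]
finger_gap: 15.1
gripper_force: 61.2
```

```bash
python3 -m inch '[{"linear":[0.3,0,0],"dr":[0,0,0],"fingers":0.8},{"linear":[0.6,0,0],"dr":[0,0,0],"fingers":0.8},{"linear":[0.9,0,0],"dr":[0,0,0],"fingers":0.8},{"linear":[0.9,0,0],"dr":[0,0,0],"fingers":0.8}]'
```

```text
time_s: 4.58
tool_pos: [477.6, 168.0, 94.0]
eef_rot: [-3.14, 0.004, 3.085]
wrist_force: [-1.4, -14.5, 13.7]
finger_gap: 15.0
gripper_force: 61.3
```

```bash
python3 -m inch '[{"linear":[0.3,0.05,0],"dr":[0,0,0],"fingers":0.8},{"linear":[0.6,0.05,0],"dr":[0,0,0],"fingers":0.8},{"linear":[0.6,0.05,0],"dr":[0,0,0],"fingers":0.8}]'
```

```text
time_s: 4.95
tool_pos: [471.7, 168.4, 94.0]
eef_rot: [-3.139, 0.004, 3.085]
wrist_force: [-3.4, -20.3, 16.4]
finger_gap: 14.9
gripper_force: 61.3
```

```bash
python3 -m inch '[{"linear":[0.3,0,0],"dr":[0,0,0],"fingers":0.8},{"linear":[0.6,0,0],"dr":[0,0,0],"fingers":0.8},{"linear":[0.6,0,0],"dr":[0,0,0],"fingers":0.8}]'
```

```text
time_s: 5.32
tool_pos: [471.1, 168.4, 94.2]
eef_rot: [-3.14, 0.018, 3.084]
wrist_force: [63.8, -17.3, -18.7]
finger_gap: 15.0
gripper_force: 88.0
```

```bash
python3 -m inch '[{"linear":[-0.5,0,0],"dr":[0,0,0],"fingers":0.8},{"linear":[-0.5,0,0],"dr":[0,0,0],"fingers":6},{"linear":[-0.5,0,0],"dr":[0,0,0],"fingers":6},{"linear":[-0.5,0,0],"dr":[0,0,0],"fingers":6},{"linear":[-0.5,0,-5],"dr":[0,0,0],"fingers":8},{"linear":[-2.5,0,-11],"dr":[0,0,0],"fingers":8},{"linear":[-2.5,0,-15],"dr":[0,0,0],"fingers":8},{"linear":[-2.5,0,-15],"dr":[0,0,0],"fingers":8},{"linear":[-2.5,0,-15],"dr":[0,0,0],"fingers":8},{"linear":[-2.5,0,-15],"dr":[0,0,0],"fingers":8}]'
python3 - <<'E'
from h import *
f=wrist("w2");print(tool()[:3,3])
f=grab_frame("scene");cv2.imwrite("pics/s2.png",cv2.resize(f["image"][110:250,180:360],None,fx=4,fy=4,interpolation=2)[:,:,::-1])
f=grab_frame("top");np.savez("pics/top2.npz",**f)
E
```

```text
time_s: 6.58
tool_pos: [489.1, 168.8, 239.9]
eef_rot: [-3.141, -0.002, 3.085]
wrist_force: [-0.6, -0.2, 0.3]
finger_gap: 80.0
gripper_force: 0.0
[489.16224539 168.74738356 240.0604953 ]
```

View pics/w2.png

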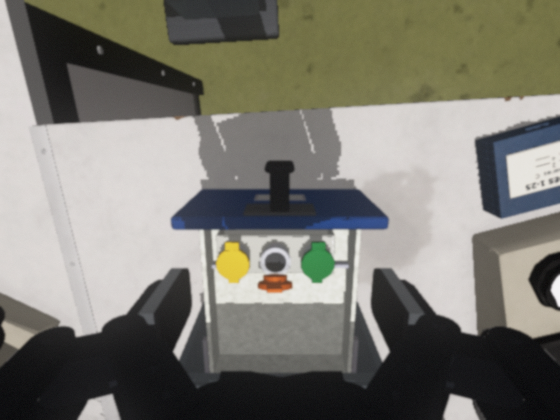

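The drawer is out. Yellow is shut at (233,263), green is shut at (318,262), and the open vial mouth is at (275,260) with the orange cap standing nearly upright at (275,284).

```bash
python3 - <<'E'
from h import *
f=dict(np.load("pics/w2.npz"));E=f["E"]
hsv=cv2.cvtColor(f["image"],cv2.COLOR_RGB2HSV);S=hsv[...,1]>120
roi=np.zeros(S.shape,bool);roi[236:300,210:345]=1
for n,a,b in(("yel",20,32),("grn",45,90),("org",3,17)):
    m=((hsv[...,0]>=a)&(hsv[...,0]<=b)&S&roi).astype(np.uint8)
    c=max(cv2.findContours(m,0,2)[0],key=cv2.contourArea);print(n,cv2.minEnclosingCircle(c),cv2.boundingRect(c))
    x,y,w,h=cv2.boundingRect(c)
    md=cv2.distanceTransform(m,cv2.DIST_L2,5);_,v,_,p=cv2.minMaxLoc(md)
    print("   disc",p,v,onz(f,*p,84,E))
    print("   bbox top/bot at z 80,100,120",[np.round(onz(f,x+w/2,yy,z,E)[:2],1).tolist() for yy in(y,y+h) for z in(80,100,120)])
print(onz(f,280,228,125,E),"front edge rear top")
yw=-.056
for xx in (-19,0,20): pass
E
```

```text
yel ((232.0, 261.75), 20.641380310058594) (216, 242, 33, 41)
   disc (232, 263) 15.378297805786133 [553.46799475 117.41026397  84.        ]
   bbox top/bot at z 80,100,120 [[533.0, 119.4], [525.4, 122.9], [517.8, 126.5], [577.4, 115.0], [566.8, 118.8], [556.2, 122.7]]
grn ((318.0, 261.881591796875), 19.532495498657227) (302, 243, 32, 39)
   disc (317, 263) 14.387598037719727 [558.19151709 200.75932579  84.        ]
   bbox top/bot at z 80,100,120 [[538.8, 202.7], [530.8, 200.7], [522.8, 198.8], [581.1, 201.6], [570.3, 199.7], [559.5, 197.9]]
org ((274.5, 285.0), 15.628600120544434) (259, 276, 32, 16)
   disc (271, 283) 8.0 [577.42272402 154.23116809  84.        ]
   bbox top/bot at z 80,100,120 [[572.0, 158.5], [561.8, 159.5], [551.6, 160.5], [590.0, 157.4], [578.6, 158.4], [567.2, 159.5]]
[505.84882974 167.5001708  125.        ] front edge rear top
```

View pics/s2.png

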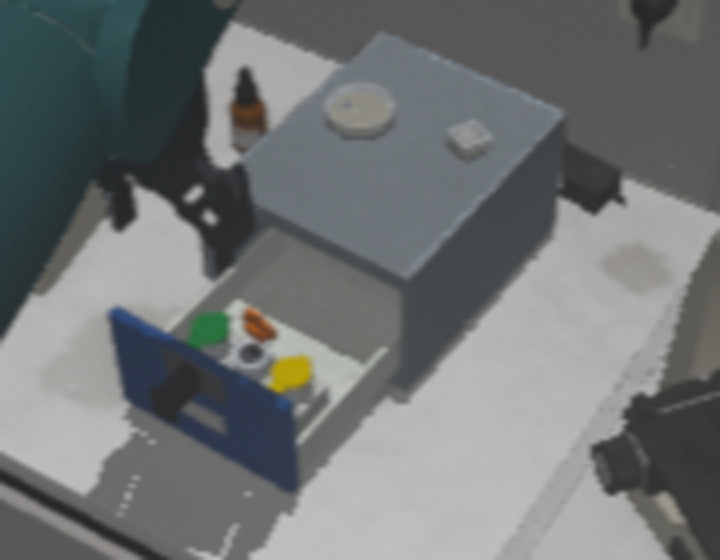

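The scene view confirms the drawer is out. The orange cap is nearly upright, leaning slightly forward, and the things on top have not moved.

```bash
python3 -m inch '[{"linear":[-5,-0.3,4],"dr":[0,0,0],"fingers":0},{"linear":[-10.9,-0.6,7],"dr":[0,0,0],"fingers":0},{"linear":[-10.9,-0.6,7],"dr":[0,0,0],"fingers":0},{"linear":[-10.9,-0.6,7],"dr":[0,0,0],"fingers":0},{"linear":[-10.9,-0.6,7],"dr":[0,0,0],"fingers":0},{"linear":[-10.9,-0.6,7],"dr":[0,0,0],"fingers":0}]' 60
python3 - <<'E'
from h import *
print(rows([600,156.6,105],np.pi-.056))
E
```

```text
time_s: 7.48
tool_pos: [597.7, 156.9, 172.7]
eef_rot: [3.141, 0.002, 3.086]
wrist_force: [0.0, -0.4, -0.0]
finger_gap: -0.1
gripper_force: 0.0
(array([-0.22, -0.02,  6.77]), array([ 0. ,  0.1, -0. ]))
```

```bash
python3 -m inch '[{"linear":[-0.3,0,3],"dr":[0,0,0],"fingers":0},{"linear":[-0.3,0,6.4],"dr":[0,0,0],"fingers":0},{"linear":[-0.3,0,6.4],"dr":[0,0,0],"fingers":0},{"linear":[0.3,0,6.4],"dr":[0,0,0],"fingers":0},{"linear":[1,0,6.4],"dr":[0,0,0],"fingers":0},{"linear":[1.7,0,6.4],"dr":[0,0,0],"fingers":0},{"linear":[2.4,0,6.4],"dr":[0,0,0],"fingers":0},{"linear":[3.1,0,6.4],"dr":[0,0,0],"fingers":0},{"linear":[3.8,0,6.4],"dr":[0,0,0],"fingers":0},{"linear":[4.1,0,6.4],"dr":[0,0,0],"fingers":0}]'
python3 - <<'E'
from h import *
print(rows([555.8,159.1,84],np.pi-.056))
f=grab_frame("scene");cv2.imwrite("pics/s3.png",cv2.resize(f["image"][160:250,200:310],None,fx=6,fy=6,interpolation=2)[:,:,::-1])
E
```

```text
time_s: 8.72
tool_pos: [556.7, 159.0, 107.4]
eef_rot: [3.142, 0.0, 3.085]
wrist_force: [0.4, -0.9, 0.2]
finger_gap: -0.5
gripper_force: 0.2
(array([0.09, 0.  , 2.34]), array([ 0.,  0., -0.]))
```

View pics/s3.png

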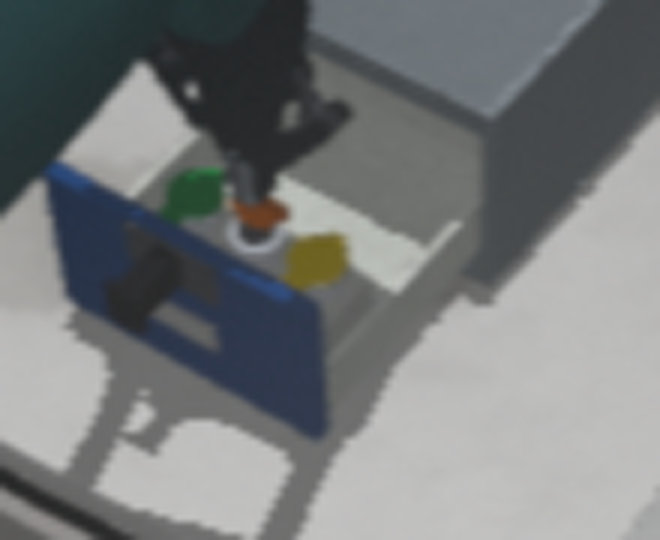

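The fingertip is behind and over the orange cap, which is now tipped forward over the vial mouth (crop 262,213). I'll press it down.

```bash
python3 -m inch '[{"linear":[0.1,0,0.6],"dr":[0,0,0],"fingers":0},{"linear":[0.1,0,1.2],"dr":[0,0,0],"fingers":0},{"linear":[0.1,0,1.7],"dr":[0,0,0],"fingers":0},{"linear":[0.1,0,2.1],"dr":[0,0,0],"fingers":0},{"linear":[0.1,0,2.3],"dr":[0,0,0],"fingers":0},{"linear":[0.1,0,2.3],"dr":[0,0,0],"fingers":0}]'
```

```text
time_s: 9.52
tool_pos: [556.2, 159.0, 84.3]
eef_rot: [-3.142, 0.0, 3.085]
wrist_force: [-0.1, -1.3, 0.3]
finger_gap: -0.1
gripper_force: 0.0
```

```bash
python3 -m inch '[{"linear":[0,0,0.1],"dr":[0,0,0],"fingers":0},{"linear":[0,0,0.2],"dr":[0,0,0],"fingers":0},{"linear":[0,0,0.2],"dr":[0,0,0],"fingers":0}]'
```

```text
time_s: 9.9
tool_pos: [556.9, 159.1, 83.8]
eef_rot: [3.141, 0.002, 3.085]
wrist_force: [-0.6, -1.4, 11.3]
finger_gap: -0.1
gripper_force: 5.6
```

```bash
python3 -m inch '[{"linear":[0,0,0.1],"dr":[0,0,0],"fingers":0},{"linear":[0,0,0.15],"dr":[0,0,0],"fingers":0},{"linear":[0,0,0.15],"dr":[0,0,0],"fingers":0}]'
```

```text
time_s: 10.28
tool_pos: [557.6, 159.1, 83.6]
eef_rot: [3.141, 0.004, 3.085]
wrist_force: [-1.2, -2.8, 20.9]
finger_gap: 0.2
gripper_force: 10.3
```

```bash
python3 -m inch '[{"linear":[0,0,-1],"dr":[0,0,0],"fingers":0},{"linear":[0,0,-5],"dr":[0,0,0],"fingers":0},{"linear":[0,0,-11],"dr":[0,0,0],"fingers":2},{"linear":[6,0,-16],"dr":[0,0,0],"fingers":8},{"linear":[6.7,0,-16],"dr":[0,0,0],"fingers":8},{"linear":[6.7,0,-16],"dr":[0,0,0],"fingers":8},{"linear":[6.7,0,-16],"dr":[0,0,0],"fingers":8},{"linear":[6.7,0,-16],"dr":[0,0,0],"fingers":8},{"linear":[6.7,0,-16],"dr":[0,0,0],"fingers":8}]'
python3 - <<'E'
from h import *
f=wrist("w4");print(tool()[:3,3]);E=f["E"]
hsv=cv2.cvtColor(f["image"],cv2.COLOR_RGB2HSV)
S=hsv[...,1]>120
roi=np.zeros(S.shape,bool);roi[220:310,210:345]=1
for n,a,b in(("yel",20,32),("grn",45,90),("org",3,17)):
    m=((hsv[...,0]>=a)&(hsv[...,0]<=b)&S&roi).astype(np.uint8)
    c=max(cv2.findContours(m,0,2)[0],key=cv2.contourArea)
    _,v,_,p=cv2.minMaxLoc(cv2.distanceTransform(m,cv2.DIST_L2,5))
    print(n,cv2.boundingRect(c),p,v,onz(f,*p,84,E))
print(onz(f,280,228,125,E))
g=grab_frame("scene")["image"][110:250,180:360]
cv2.imwrite("pics/v4.png",np.vstack([cv2.resize(f["image"][130:310,160:400],(760,300*570//300))[:300*2//2+20] ,cv2.resize(g,(360,280)).repeat(1,0) if 0 else np.zeros((1,760,3),np.uint8)])[:,:,::-1])
cv2.imwrite("pics/v4.png",np.hstack([cv2.resize(f["image"][130:310,160:400],(480,360)),cv2.resize(g[:,20:160],(320,320))[:360] if 0 else cv2.resize(g[:,:],(320,360))])[:,:,::-1])
E
```

```text
time_s: 11.4
tool_pos: [489.5, 162.7, 240.0]
eef_rot: [-3.141, -0.001, 3.085]
wrist_force: [-0.0, -0.2, -0.4]
finger_gap: 79.9
gripper_force: 0.0
[489.46388421 162.71055899 240.19416881]
yel (222, 242, 33, 41) (239, 263) 15.184497833251953 [554.44775106 118.18032982  84.        ]
grn (309, 243, 31, 39) (324, 263) 14.181398391723633 [559.22026731 201.57738326  84.        ]
org (265, 242, 33, 41) (281, 263) 15.59379768371582 [556.80599    159.38923699  84.        ]
[506.40705515 161.44622348 125.        ]
```

View pics/v4.png

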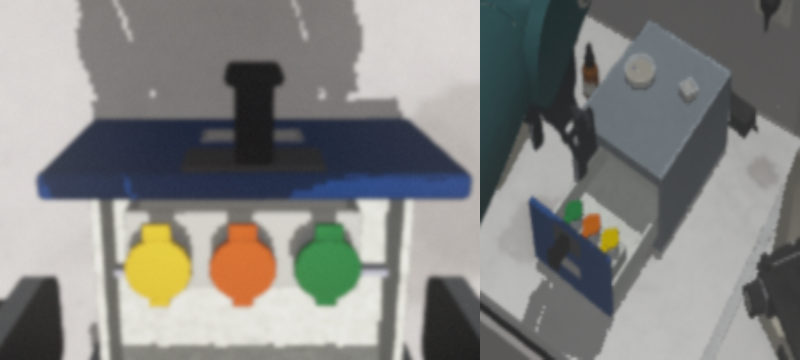

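All three caps lie flat and look the same (crop 158, 242 and 327, row 268), and the bystanders have not moved. Pressing may have dragged the drawer in by about 1 mm, so I'll re-pinch the tab and pull it back to the stop.

```bash
python3 -m inch '[{"linear":[1.9,0.5,5],"dr":[0,0,0],"fingers":6},{"linear":[1.9,0.5,10],"dr":[0,0,0],"fingers":6},{"linear":[1.9,0.5,14.5],"dr":[0,0,0],"fingers":6},{"linear":[1.9,0.5,14.5],"dr":[0,0,0],"fingers":6},{"linear":[1.9,0.5,14.5],"dr":[0,0,0],"fingers":0.8},{"linear":[1.9,0.5,14.5],"dr":[0,0,0],"fingers":0.8},{"linear":[1.9,0.5,14.5],"dr":[0,0,0],"fingers":0.8},{"linear":[1.9,0.5,14.5],"dr":[0,0,0],"fingers":0.8},{"linear":[1.9,0.5,14.5],"dr":[0,0,0],"fingers":0.8}]' 60
```

```text
time_s: 12.62
tool_pos: [471.8, 168.3, 98.4]
eef_rot: [-3.141, 0.004, 3.085]
wrist_force: [-1.0, -9.1, 10.1]
finger_gap: 14.9
gripper_force: 70.4
```

```bash
python3 -m inch '[{"linear":[0.2,0,0],"dr":[0,0,0],"fingers":0.8},{"linear":[0.4,0,0],"dr":[0,0,0],"fingers":0.8},{"linear":[0.4,0,0],"dr":[0,0,0],"fingers":0.8}]'
```

```text
time_s: 13.0
tool_pos: [471.1, 168.4, 98.5]
eef_rot: [3.141, 0.013, 3.084]
wrist_force: [40.9, -8.2, -12.4]
finger_gap: 14.7
gripper_force: 75.5
```

```bash
python3 -m inch '[{"linear":[-0.25,0,0],"dr":[0,0,0],"fingers":0.8},{"linear":[-0.25,0,0],"dr":[0,0,0],"fingers":6},{"linear":[-0.25,0,0],"dr":[0,0,0],"fingers":6},{"linear":[-0.25,0,0],"dr":[0,0,0],"fingers":6},{"linear":[-0.25,0,-4],"dr":[0,0,0],"fingers":6},{"linear":[-0.25,0,-10],"dr":[0,0,0],"fingers":6},{"linear":[-2,-0.6,-14],"dr":[0,0,0],"fingers":6},{"linear":[-2,-0.6,-14],"dr":[0,0,0],"fingers":6},{"linear":[-2,-0.6,-14],"dr":[0,0,0],"fingers":6},{"linear":[-2,-0.6,-14],"dr":[0,0,0],"fingers":6}]'
python3 - <<'E'
from h import *
f=wrist("w5");print(tool()[:3,3]);E=f["E"]
hsv=cv2.cvtColor(f["image"],cv2.COLOR_RGB2HSV)
roi=np.zeros(hsv.shape[:2],bool);roi[220:310,210:345]=1
for n,a,b in(("yel",20,32),("grn",45,90),("org",3,17)):
    m=((hsv[...,0]>=a)&(hsv[...,0]<=b)&(hsv[...,1]>120)&roi).astype(np.uint8)
    c=max(cv2.findContours(m,0,2)[0],key=cv2.contourArea);x,y,w,h=cv2.boundingRect(c);print(n,(x,y,w,h),onz(f,x+w/2,y+h/2,84,E))
E
```

```text
time_s: 14.25
tool_pos: [485.6, 162.0, 234.5]
eef_rot: [-3.141, -0.002, 3.085]
wrist_force: [0.5, 0.3, -0.8]
finger_gap: 60.0
gripper_force: 0.0
[485.63742709 162.00653016 234.61963697]
yel (222, 247, 34, 41) [552.63313543 117.94929193  84.        ]
grn (310, 248, 32, 39) [557.40486693 202.06519147  84.        ]
org (266, 247, 33, 41) [555.01911375 160.00922607  84.        ]
```

All the caps are shut and the drawer is at its stop, so I'm handing in.

```bash
python3 -c "
from cell import *
print(job_done())"
```

```text
the job is handed in; nothing more can be done
None
```

The drawer is out at its stop and the orange cap is pressed shut, so all three vials are closed; in the last pictures nothing standing around had moved, and I handed the job in at about 14 s (no verdict was returned).

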